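# Push the slide case onto the pick-up pillar

## Robot

A 6-joint arm with a two-finger parallel gripper is mounted at the origin on a cart in front of the work surface, level with it; the furniture and walls round the work are solid. World frame = base frame: x ahead of the robot, y to its left, z up, the work surface at z = 0. Lengths are in mm, angles in rad, forces in N, time in s.
With the tool pointing down it reaches from about 350 to 850 mm from the base axis. Payload 8.1 kg.
Tool frame: the origin (TCP) lies at the very end of the fingers, on their centre line; the grasp point (between the pads) lies 19 mm behind it (robot.hold_point_z is the distance from the TCP to the grasp point, in mm); z points along the fingers, y is the line along which they close (so a half turn about z gives the same grasp; the last joint's range is limited). The gripper opens to 93 mm and grips with 3 to 60 N. Pads are 15 mm wide; open, the fingers measure 128 mm over their backs; the gripper's body (75 mm by 188 mm) begins 65 mm behind the grasp point.
Start: joints at [-1.322, 0.13, 1.488, -0, 1.523, -0.085], TCP at [196.601, -566.88, 218.635] pointing down, gripper open.
Joint ranges: [-2.96, 2.96], [-0.89, 2.26], [0.02, 2.5], [-1.34, 4.48], [0, 2.73], [-2.66, 2.66]. Speed limits (rad/s): [2.39, 2.39, 2.79, 3.14, 3.14, 3.14].

## Interface

Orientations are given as a rotation vector (axis times angle).
In Python, from rig import robot gives the robot as it stands.
- The arm moves only by the tool play_rows, never from a script. Its argument "steps" is text: rows parted by semicolons, each of 7 numbers parted by spaces: the turn, a rotation vector about the tool's x, y, z in rad, then the shift along the tool's x, y, z in m, then the finger opening in m, from 0 to 0.093. A call has 1 to 20 rows; each row shifts and turns the commanded pose from where the row before left it, along the tool's axes as they then stand; what a row does not reach is not made up. A row lasts 1/12 s, in which the tool goes at most 41.7 mm and 7.16 degrees, less where a joint would pass 70% of its speed; a pose out of reach is approached as far as the arm can. A call with a gripper value outside its range is refused whole. The fingers move at their own pace and stop on an object; "grip_force" is the grip in N (left out, the last holds). Time passes only in rows, so rows that do not move let the fingers close. It gives the time, the measured TCP pose, the force, the opening and the grip force at its end, in the units of the state.
- robot.sense(): the state, without advancing time (a new reading comes with each control period).
- robot.camera(name): name is "scene" or "top" or "wrist"; returns a dict with "pixels" (420x560x3 uint8, red, green, blue), "K" (3x3 intrinsics, pixels), "T" (4x4, takes a point from camera to world coordinates); the wrist camera has in their place "T_tool_cam" (4x4, takes a point from camera to tool coordinates, whose origin is the TCP and whose axes are the flange's). Camera axes: x right, y down, z forward; pixel columns grow to the right and rows downward; lengths in mm; the calibration is good to about 2 mm. A picture is of the moment at which its call begins: read the wrist's pose just before it. There is no depth.
- robot.close_job(): hands the job in; it is judged then, once.
Trained networks look in a picture, given as the dict that the camera call returned (one of the last four; its "shot" number tells which), for a name from the list of things; names that differ only in an ending like _2 or _b are one class to them, and where a whole thing is asked for, a point or a joint stands for the part that bears it (a point fixed in the world has none). Each returns a list of dicts, best first, with "score" (0 to 1); they miss things now and then, are a little off and sometimes report something else, mostly with a low value. They report only what shows in the picture. A call takes as long as a camera call.
- robot.spot_in(picture, name): "rect" ([centre column, centre row, width, height] in pixels, round what is visible of it).
The state is a dict: "time": time; "q": joint angles; "qvel": joint speeds; "joint_efforts": joint torques, N m; "tool_pos": TCP position; "ee_rot": TCP orientation; "ft_force": force on the tool from outside, world axes, zero at the start; "ft_torque": the same for the moment, N m; "opening": finger opening in mm; "grasp_force": force on a finger pad.
Only numpy, scipy, OpenCV 4.12 (cv2) and the standard library are available. Lean on these libraries where they do the work, as an engineer would, in place of code of your own. Each camera call takes 0.05 s, during which the arm holds its last target. There are 200 camera calls.

## Task

Get the microscope slide case ready for the lift fork: swing the stop bar fully aside and leave it there, then push the case along the loading deck and across the gap until it balances on the narrow pillar alone. It must finish level, centred and square on the pillar head, with its ends overhanging equally and clear of the deck; do not tip or drop it, and leave the reagent bottle, the small dropper bottle and the tip box where they stand.

Things in the scene. Friction and masses are not known exactly. Their poses are not given: they have to be found in the camera images.
- stand: Fixed transfer stand, base 116 x 400 x 8 mm; position and yaw vary. Origin on the worktop under the middle of the deck's delivery edge; z up, +y the pushing direction (to the robot's left), +x away from the robot. Loading deck: flat aluminium, no side walls, x -50 to 50, y -250 to 0, top at z 60 mm; then a 66 mm open gap, then the pillar.
- pillar_top (a point): Centre of the top of the pillar's square grey head, 60 x 60 mm, at x 0, y 96, z 58.5 mm in the stand's frame (1.5 mm below the deck top). Axes as the stand's.
- slide_case: Flat green shut slide case, 0.13 to 0.27 kg, 34 mm high, 164 mm long (its y), 82 mm wide (x -39 to 43, small lip to -43): too wide to grasp. Origin: centre of its underside. Starts loose on the deck, long axis within 0.12 rad of the pushing direction, up to 8 mm off the centre line, its middle 135 to 155 mm before the delivery edge. Two-point pushing on its end face keeps it square.
- stop_bar (a joint): Angle of the stop bar about its upright pivot, rad: 0 = straight across the deck near its delivery edge, blocking the case; grows as the free end swings in the pushing direction (anticlockwise from above) to the end stop at 1.75, where it lies beside the case's path on the robot's side. Starts 0 to 0.3. Light friction (under 1 N at the pin); stays where left.
- bar_pivot (a point): Point on the bar's pivot axis, at x -70, y -10 mm in the stand's frame, at the height of the pin's top (128 mm above the worktop).
- bar_pin (a point): Top centre of the upright black pin (12 mm diameter, standing free from 81 to 128 mm above the worktop) at the bar's free end, 132 mm from the pivot axis. The bar is 12 mm wide, from 67 to 81 mm above the worktop. At angle 0 the pin is just outside the deck's far side; it can be pushed from behind.
- reagent_bottle: Bystander: round reagent bottle 60 mm diameter, 145 mm high, origin at the centre of its foot.
- drop_bottle: Bystander: small brown dropper bottle with black cap, 34 mm diameter, 78 mm high, origin at the centre of its foot.
- tip_case: Bystander: blue and white pipette tip box 80 x 118 x 86 mm, origin at the centre of its underside.
- deck_edge (a point): Middle of the deck's delivery edge, on the deck's top (60 mm above the worktop); axes as the stand's.

How it is judged (in metres and radians):
On the way:
1. the stop bar is swung aside (angle over 1.45 rad) while the case is still on the deck (value of joint stop_bar above 1.45 rad and y of slide_case in the frame of stand below -0.05 m), for 0.2 s.
At the end, for the whole second after the job is handed in: The case rests still and level (0.03 rad) on the pillar head alone (underside within 3 mm of it), its middle within 12 mm of the pillar centre along the push and 18 mm across, long axis within 0.14 rad of the stand's y axis; stop bar still aside (over 1.35 rad) (y of slide_case in the frame of pillar_top between -0.012 and 0.012 m and x of slide_case in the frame of pillar_top between -0.018 and 0.018 m and z of slide_case in the frame of pillar_top between -0.003 and 0.003 m and angle between the y axis of slide_case and the y axis of stand, either way round below 0.14 rad and angle between slide_case's own z axis and vertical below 0.03 rad and value of joint stop_bar above 1.35 rad and linear speed of slide_case below 0.01 m/s); the robot touches nothing.
It fails at once if the slide case is tipped by more than 0.25 rad (angle between slide_case's own z axis and vertical above 0.25 rad).
It fails at once if the slide case falls below the deck (height (world z) of slide_case below 0.035 m).
It fails at once if a bystander is moved by more than 20 mm (distance of any of reagent_bottle, drop_bottle, tip_case from where it was at the start of the episode above 0.02 m).
It also fails if it takes over 56 s, if anything falls off the work surface, if the arm or the gripper's body presses on something with over 40 N, if the wrist force passes 120 N, or if a joint passes its speed limit or range.

## Working session

There is one attempt and no reset: what is moved stays moved. The work goes in short steps, Python scripts to look and compute and a tool call to move; the robot and the scene stay as the last step left them, time stands still between calls to the robot, and variables do not carry over. Pictures are saved under pics/ and viewed, at most 10 in all, crops included, and the job is handed in when it is done.

Besides the shell and the picture viewer there is one more tool, called after ">>>" as a command line: name --argument value ..., lists and objects as JSON in quotes. play_rows: Moves the arm, as the interface text tells. Its arguments: {"type":"object","properties":{"steps":{"type":"string"},"grip_force":{"type":"number"}},"required":["steps"]}

```bash
mkdir -p pics; ls; python3 - <<'E'
from rig import robot
import cv2,numpy as np
print(robot.sense())
for n in("top","scene"):
    c=robot.camera(n); cv2.imwrite(f"pics/{n}0.png",c["pixels"][:,:,::-1]); print(n,c["K"].tolist(),np.round(c["T"],4).tolist())
    for t in("slide_case","stand","bar_pin","stop_bar","reagent_bottle","drop_bottle","tip_case"):
        r=robot.spot_in(c,t); print(t,[(np.round(a["rect"]).tolist(),round(a["score"],2)) for a in r[:2]])
E
```

```text
pics
{'time': 0.0, 'q': array([-1.32242854e+00,  1.31159549e-01,  1.48926405e+00,  5.18772499e-06,
        1.52300588e+00, -8.54005876e-02]), 'qvel': array([-0.0012777 , -0.00093956,  0.00195437, -0.00074625,  0.00213265,
        0.00173135]), 'joint_efforts': array([ 2.56606509e-04, -5.59838033e+01, -4.91753769e+01,  7.69857410e-02,
        3.55616072e-02, -1.46170992e-04]), 'tool_pos': array([ 196.44610565, -566.32889047,  217.59678393]), 'ee_rot': array([-3.09614123e+00, -5.21547385e-01,  2.26598843e-04]), 'ft_force': array([-0.36494564,  0.22736222,  0.30346156]), 'ft_torque': array([ 0.03711712, -0.02101409, -0.00766451]), 'grasp_force': 0.0, 'opening': 93.07958545163355}
top [[491.0986090976662, 0.0, 283.65507393353124], [0.0, 491.0986090976662, 216.2602707642791], [0.0, 0.0, 1.0]] [[0.0155, -0.9881, 0.153, 421.8019], [-0.9999, -0.0151, 0.004, -145.3606], [-0.0016, -0.1531, -0.9882, 1203.9089], [0.0, 0.0, 0.0, 1.0]]
slide_case [([263.0, 262.0, 76.0, 40.0], 0.63)]
stand [([231.0, 266.0, 166.0, 67.0], 0.79)]
bar_pin [([201.0, 265.0, 21.0, 67.0], 0.59)]
stop_bar [([202.0, 262.0, 19.0, 69.0], 0.76)]
reagent_bottle [([178.0, 190.0, 34.0, 30.0], 0.67), ([264.0, 262.0, 79.0, 39.0], 0.56)]
drop_bottle [([396.0, 209.0, 20.0, 19.0], 0.7)]
tip_case [([167.0, 145.0, 51.0, 48.0], 0.9)]
scene [[497.81980984239516, 0.0, 279.6352333997875], [0.0, 497.81980984239516, 206.94308356042293], [0.0, 0.0, 1.0]] [[0.9769, 0.1834, -0.1092, 707.6829], [0.2135, -0.836, 0.5055, -730.405], [0.0015, -0.5172, -0.8559, 1082.9977], [0.0, 0.0, 0.0, 1.0]]
slide_case [([248.0, 187.0, 48.0, 62.0], 0.93)]
stand [([254.0, 179.0, 76.0, 139.0], 0.74)]
bar_pin [([255.0, 136.0, 55.0, 20.0], 0.67)]
stop_bar [([257.0, 140.0, 57.0, 17.0], 0.59)]
reagent_bottle [([330.0, 134.0, 27.0, 42.0], 0.63)]
drop_bottle [([272.0, 330.0, 16.0, 24.0], 0.76)]
tip_case [([377.0, 123.0, 34.0, 29.0], 0.94)]
```

```bash
python3 - <<'E'
import cv2
a=cv2.imread("pics/top0.png")[120:330,130:430]
cv2.imwrite("pics/top0c.png",cv2.resize(a,None,fx=2.66,fy=2.66,interpolation=cv2.INTER_CUBIC))
E
```

```text
(no output)
```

View pics/top0c.png

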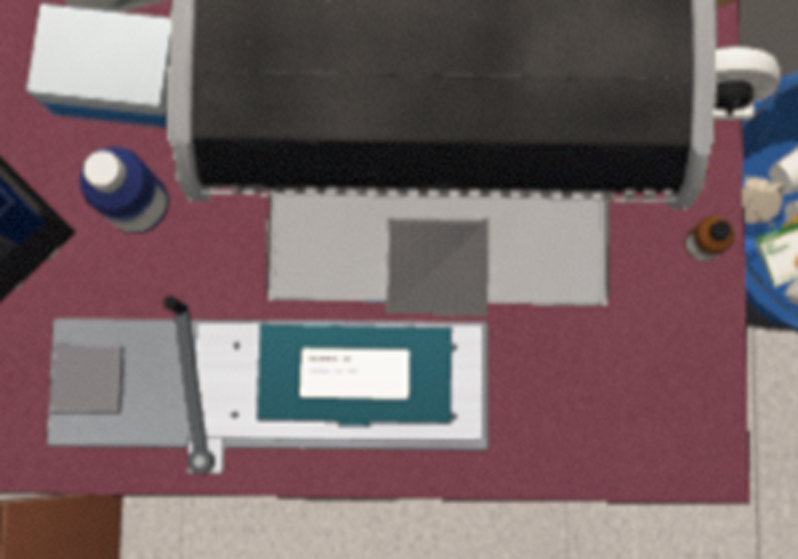

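View pics/scene0.png

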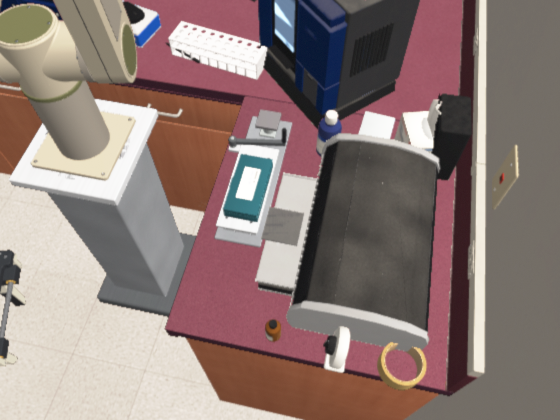

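The top crop shows the case at (257–451, 323–422), the pillar head at (52–122, 344–413), the pin near (172,303) and the bar pivot near (202,461). The bottle and the hood are on the far side. Next I convert these to world coordinates.

```bash
cat > h.py <<'E'
import numpy as np
def ray(c,uv,z):
    d=c["T"][:3,:3]@np.linalg.solve(c["K"],[uv[0],uv[1],1.]); o=c["T"][:3,3]
    return (o+d*(z-o[2])/d[2])[:2]
def px(c,P):
    p=c["T"][:3,:3].T@(np.asarray(P,float)-c["T"][:3,3]); p=c["K"]@p; return p[:2]/p[2]
E
python3 - <<'E'
from rig import robot
from h import *
import cv2
from scipy.optimize import least_squares
c=robot.camera("top")
f=lambda u,v:(u/2.66+130,v/2.66+120)
for n,z,P in [("pillar",58.5,[(52,345),(122,343),(122,413),(54,413)]),("deck",60,[(487,320),(487,438)]),("case",34+60,[(257,323),(450,326),(451,422),(258,420)]),("pin",128,[(170,302)]),("pivot",90,[(202,461)]),("reag",145,[(103,168)]),("drop",78,[(718,231)]),("micro pad",60,[(388,220),(487,310)]),("plate",20,[(270,300),(607,303)])]:
    Q=np.array([ray(c,f(*p),z) for p in P]); print(n,Q.round().tolist(),Q.mean(0).round(1))
# stand fit: pillar 4 corners + 2 deck end corners + 
obs=[((30,126,58.5),(122,343)) ,((30,126,58.5),(52,345)),]
loc=[(30,126,58.5),(30,66,58.5),(-30,66,58.5),(-30,126,58.5),(50,-250,60),(-50,-250,60)]
im=[(52,345),(122,343),(122,413),(54,413),(487,320),(487,438)]
def W(p,l):
    s,k=np.sin(p[2]),np.cos(p[2]); return [p[0]+k*l[0]-s*l[1],p[1]+s*l[0]+k*l[1],l[2]]
r=least_squares(lambda p:np.concatenate([px(c,W(p,l))-f(*i) for l,i in zip(loc,im)]),[400,-150,0.])
print("stand",r.x,r.fun.round(1))
for l in [(0,96,58.5),(-70,-10,128),(0,0,60)]: print(np.round(W(r.x,l),1))
E
```

```text
pillar [[515.0, 171.0], [518.0, 110.0], [457.0, 107.0], [456.0, 166.0]] [486.6 138.6]
deck [[543.0, -210.0], [440.0, -211.0]] [ 491.7 -210.8]
case [[534.0, -12.0], [534.0, -177.0], [453.0, -179.0], [452.0, -16.0]] [493.1 -96. ]
pin [[547.0, 56.0]] [546.8  56.3]
pivot [[417.0, 31.0]] [416.9  30.6]
reag [[656.0, 114.0]] [655.8 113.5]
drop [[622.0, -411.0]] [ 622.5 -410.9]
micro pad [[631.0, -122.0], [552.0, -210.0]] [ 591.5 -166.1]
plate [[563.0, -15.0], [565.0, -322.0]] [ 563.6 -168.4]
stand [4.87952672e+02 4.14256888e+01 1.57672906e-02] [ 1.5 -0.2  0.8  0.5 -0.   0.  -0.3  0.  -1.2  0.5 -0.8 -0.7]
[486.4 137.4  58.5]
[418.1  30.3 128. ]
[488.   41.4  60. ]
```

```bash
python3 - <<'E'
from rig import robot
from h import *
a=robot.camera("top");b=robot.camera("scene")
def tri(u,v):
    M=[];r=[]
    for c,p in((a,u),(b,v)):
        d=c["T"][:3,:3]@np.linalg.solve(c["K"],[*p,1.]);d/=np.linalg.norm(d);P=np.eye(3)-np.outer(d,d);M.append(P);r.append(P@c["T"][:3,3])
    x=np.linalg.lstsq(np.vstack(M),np.hstack(r),rcond=None)[0];return x.round()
print("hood -y front",tri((387.5,197),(293,318)),"+y front",tri((201,194),(320,152)))
print("pad corner -y near",tri((313,237.5),(267,236)),"+y far",tri((276,203),(303,213)))
E
```

```text
hood -y front [ 657. -387.   47.] +y front [646.  54.  66.]
pad corner -y near [ 557. -208.   51.] +y far [ 634. -122.   44.]
```

>>> play_rows --steps "0 0 0 0.0281 -0.0249 0 0.04;0 0 0 0.0281 -0.0249 0 0.04;0 0 0 0.0281 -0.0249 0 0.04;0 0 0 0.0281 -0.0249 0 0.04;0 0 0 0.0281 -0.0249 0 0.04;0 0 0 0.0281 -0.0249 0 0.04;0 0 0 0.0281 -0.0249 0 0.04;0 0 0 0.0281 -0.0249 0 0.04;0 0 0 0.0281 -0.0249 0 0.04;0 0 0 0.0281 -0.0249 0 0.04;0 0 0 0.0281 -0.0249 0 0.04;0 0 0 0.0281 -0.0249 0 0.04;0 0 0 0.0281 -0.0249 0 0.04;0 0 0 0.0281 -0.0249 0 0.04;0 0 0 0.0281 -0.0249 0 0.04;0 0 0 0.0281 -0.0249 0 0.04;0 0 0 0.0281 -0.0249 0 0.04;0 0 0 0.0281 -0.0249 0 0.04"

```text
time: 2.45
tool_pos: [528.3, 24.3, 218.9]
ee_rot: [3.098, 0.522, 0.001]
ft_force: [0.2, -1.0, -0.3]
opening: 40.0
grasp_force: 0.0
```

>>> play_rows --steps "0 0 0 0.0281 -0.0249 0 0.04;0 0 0.12 0 0 0 0.04;0 0 0 0 0 0.02 0.04;0 0 0 0 0 0.02 0.04;0 0 0 0 0 0.02 0.04;0 0 0 0 0 0.02 0.04;0 0 0 0 0 0.02 0.04;0 0 0 0 0 0.018 0.04;0 0 0 0 0 0 0.04;0 0 0 0 0 0 0.04"

```text
time: 3.28
tool_pos: [545.1, 55.0, 99.8]
ee_rot: [-3.123, -0.335, 0.004]
ft_force: [0.6, -0.9, 0.7]
opening: 40.1
grasp_force: 0.0
```

```bash
python3 - <<'E'
from rig import robot
import cv2
print(robot.sense()["ft_force"])
cv2.imwrite("pics/w1.png",robot.camera("wrist")["pixels"][:,:,::-1])
E
```

```text
[ 0.64330926 -0.93143482  0.72729948]
```

View pics/w1.png

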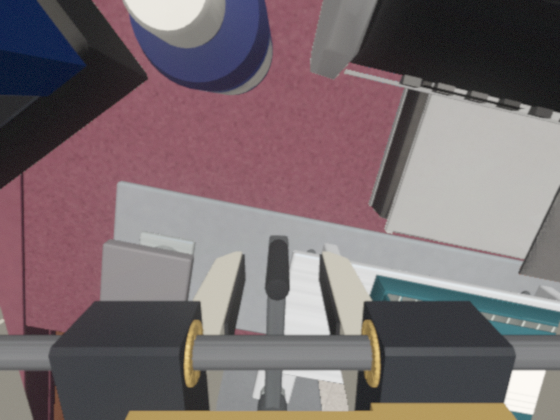

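The pin, about (277,243–290), stands between the open fingers (inner faces near 245 and 320). I now check its radial offset.

```bash
python3 - <<'E'
from rig import robot
from h import *
c=robot.camera("wrist"); c["T"]=c["T_tool_cam"]; print(c["T"].round(2))
for z in(-28,): 
  for uv in((278,238),(278,248),(278,258)): print(uv,ray(c,uv,z))
for P in([0,0,0],[0,20,0],[0,0,-28]): print(px(c,P))
E
```

```text
[[ 0.0000e+00 -9.5000e-01 -3.0000e-01  8.4500e+01]
 [ 1.0000e+00  0.0000e+00  0.0000e+00 -8.0000e-02]
 [ 0.0000e+00 -3.0000e-01  9.5000e-01 -1.6763e+02]
 [ 0.0000e+00  0.0000e+00  0.0000e+00  1.0000e+00]]
(278, 238) [27.67119931 -1.69465231]
(278, 248) [22.84280033 -1.70418057]
(278, 258) [17.92014263 -1.71389483]
[281.74311212 265.60313912]
[318.24022965 265.65247542]
[281.72969184 292.83101432]
```

>>> play_rows --steps "0 0 -0.1 0 -0.0131 0 0.02;0 0 -0.1 0 -0.0131 0 0.02;0 0 -0.1 0 -0.0131 0 0.02;0 0 -0.1 0 -0.0131 0 0.02;0 0 0 0 0 0 0.02;0 0 0 0 0 0 0.02" --grip_force 10

```text
time: 3.88
tool_pos: [528.5, 104.0, 102.3]
ee_rot: [2.995, 0.946, 0.004]
ft_force: [0.0, 0.7, -0.5]
opening: 20.3
grasp_force: 0.0
```

>>> play_rows --steps "0 0 -0.1 -0.0007 -0.0131 0 0.02;0 0 -0.1 -0.0007 -0.0131 0 0.02;0 0 -0.1 -0.0007 -0.0131 0 0.02;0 0 -0.1 -0.0007 -0.0131 0 0.02;0 0 -0.1 -0.0007 -0.0131 0 0.02;0 0 -0.1 -0.0007 -0.0131 0 0.02;0 0 -0.1 -0.0007 -0.0131 0 0.02;0 0 -0.1 -0.0007 -0.0131 0 0.02;0 0 -0.1 -0.0007 -0.0131 0 0.02;0 0 -0.1 -0.0007 -0.0131 0 0.02;0 0 -0.1 -0.0007 -0.0131 0 0.02;0 0 0 0 0 0 0.02;0 0 0 0 0 0 0.02"

```text
time: 4.97
tool_pos: [402.2, 157.3, 101.5]
ee_rot: [2.063, 2.368, 0.002]
ft_force: [0.2, 0.4, -0.2]
opening: 20.1
grasp_force: 0.0
```

>>> play_rows --steps "0 0 0 0 -0.004 0 0.02;0 0 0 0 -0.004 0 0.02;0 0 0 0 -0.003 0 0.02;0 0 0 0 0 0 0.02;0 0 0 0 0 0 0.02"

```text
time: 5.38
tool_pos: [390.4, 156.0, 100.6]
ee_rot: [-2.058, -2.373, 0.0]
ft_force: [-0.6, 0.2, 0.1]
opening: 20.3
grasp_force: 0.0
```

>>> play_rows --steps "0 0 0 0 0.003 0 0.022;0 0 0 0 0 -0.015 0.022;0 0 0 0 0 -0.024 0.022;0 0 0 0 0 -0.024 0.03;0 0 0 0 0 -0.024 0.05;0 0 0.12 0 0 -0.024 0.05;0 0 0 -0.0311 0.0079 0 0.05;0 0 0 -0.0311 0.0079 0 0.05;0 0 0 -0.0311 0.0079 0 0.05;0 0 0 -0.0311 0.0079 0 0.05;0 0 0 -0.0311 0.0079 0 0.05;0 0 0 -0.0311 0.0079 0 0.05;0 0 0 -0.0311 0.0079 0 0.05;0 0 0 -0.0311 0.0079 0 0.05;0 0 0 -0.0311 0.0079 0 0.05;0 0 0 -0.0311 0.0079 0 0.05;0 0 0 -0.0311 0.0079 0 0.05;0 0 0 -0.0311 0.0079 0 0.05;0 0 0 0 0 0 0.05;0 0 0 0 0 0 0.05"

```text
time: 7.05
tool_pos: [496.8, -215.9, 210.9]
ee_rot: [-2.198, -2.243, 0.0]
ft_force: [0.1, 0.5, -0.6]
opening: 49.9
grasp_force: 0.0
```

```bash
python3 - <<'E'
from rig import robot
import cv2
c=robot.camera("top"); a=c["pixels"][120:330,130:430,::-1]
cv2.imwrite("pics/t2.png",cv2.resize(a,None,fx=2.66,fy=2.66,interpolation=cv2.INTER_CUBIC))
E
```

```text
(no output)
```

View pics/t2.png

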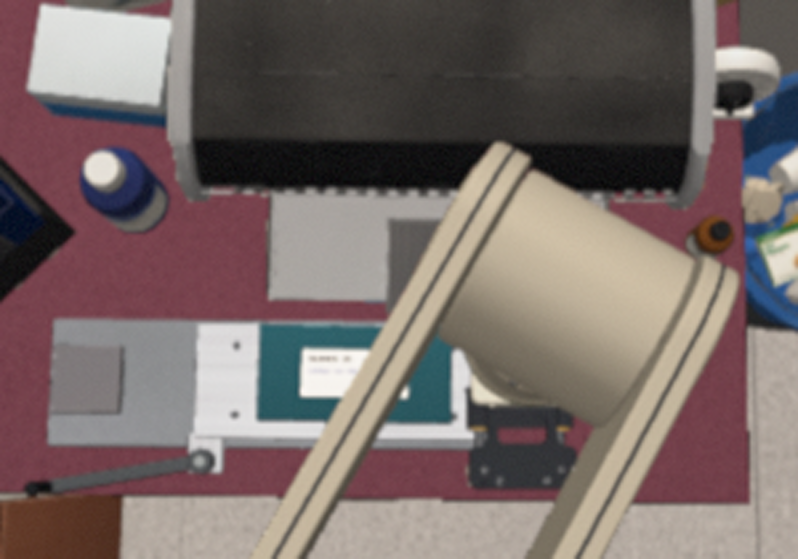

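The bar now lies fully aside, with its pin near (38,488), and the case is undisturbed. Next I lower behind it and push.

>>> play_rows --steps "0 0 0.004 0 -0.003 0.02 0.05;0 0 0 0 0 0.024 0.05;0 0 0 0 0 0.024 0.05;0 0 0 0 0 0.024 0.05;0 0 0 0 0 0.024 0.05;0 0 0 0 0 0.017 0.05;0 0 0 0 0 0.009 0.05;0 0 0 0 0 0 0.05;0 0 0 0.01 0 0 0.05;0 0 0 0.007 0 0 0.05;0 0 0 0.005 0 0 0.05;0 0 0 0.004 0 0 0.05;0 0 0 0.004 0 0 0.05;0 0 0 0.006 0 0 0.05;0 0 0 0.006 0 0 0.05;0 0 0 0.006 0 0 0.05;0 0 0 0.006 0 0 0.05;0 0 0 0.006 0 0 0.05;0 0 0 0.006 0 0 0.05;0 0 0 0.006 0 0 0.05"

```text
time: 8.77
tool_pos: [492.3, -141.9, 69.6]
ee_rot: [-2.2, -2.242, 0.0]
ft_force: [0.1, -1.2, 1.2]
opening: 50.0
grasp_force: 0.5
```

>>> play_rows --steps "0 0 0 0.006 0 0 0.05;0 0 0 0.006 0 0 0.05;0 0 0 0.006 0 0 0.05;0 0 0 0.006 0 0 0.05;0 0 0 0.006 0 0 0.05;0 0 0 0.006 0 0 0.05;0 0 0 0.006 0 0 0.05;0 0 0 0.006 0 0 0.05;0 0 0 0.006 0 0 0.05;0 0 0 0.006 0 0 0.05;0 0 0 0.006 0 0 0.05;0 0 0 0.006 0 0 0.05;0 0 0 0.006 0 0 0.05;0 0 0 0.006 0 0 0.05;0 0 0 0.006 0 0 0.05;0 0 0 0.006 0 0 0.05;0 0 0 0.005 0 0 0.05;0 0 0 0.004 0 0 0.05;0 0 0 0.003 0 0 0.05;0 0 0 0 0 0 0.05"

```text
time: 10.43
tool_pos: [490.4, -34.0, 69.7]
ee_rot: [-2.2, -2.243, -0.0]
ft_force: [0.3, -0.3, 0.9]
opening: 49.9
grasp_force: 0.0
```

```bash
python3 - <<'E'
from rig import robot
import cv2
c=robot.camera("top"); a=c["pixels"][210:320,130:350,::-1]
cv2.imwrite("pics/t3.png",cv2.resize(a,None,fx=3.6,fy=3.6,interpolation=cv2.INTER_CUBIC))
E
```

```text
(no output)
```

View pics/t3.png

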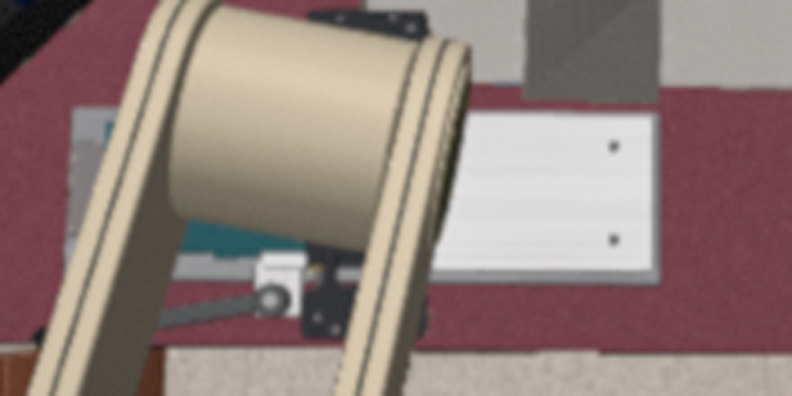

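The arm hides most of the case, but its front far corner shows at crop (107,123). I use that to check the reach of the case.

```bash
python3 - <<'E'
from rig import robot
from h import *
import cv2
c=robot.camera("top"); print(ray(c,(107/3.6+130,210+123/3.6),94))
b=robot.camera("scene")
cv2.imwrite("pics/s3.png",cv2.resize(b["pixels"][90:230,170:350,::-1],None,fx=4,fy=4,interpolation=cv2.INTER_CUBIC))
w=robot.camera("wrist"); cv2.imwrite("pics/w3.png",w["pixels"][:,:,::-1])
E
```

```text
[525.34474762 139.14029987]
```

View pics/s3.png

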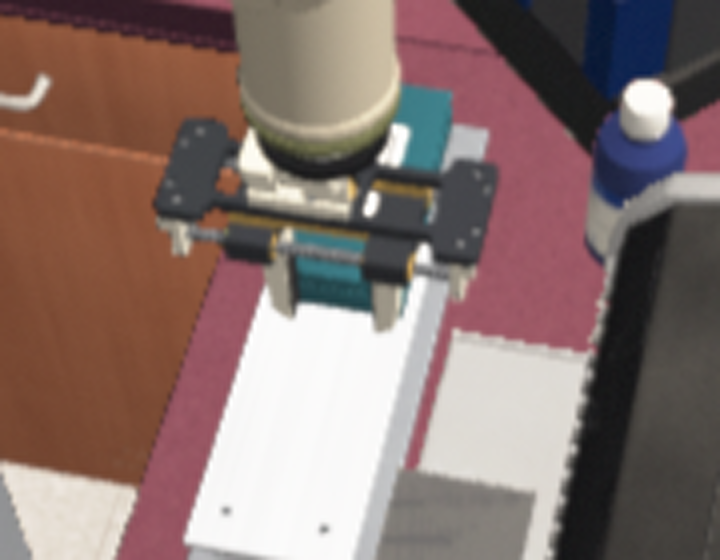

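The case is square against both fingers, and its front measured at y≈139 agrees with the prediction. I push on slowly.

>>> play_rows --steps "0 0 0 0.003 0 0 0.05;0 0 0 0.005 0 0 0.05;0 0 0 0.005 0 0 0.05;0 0 0 0.005 0 0 0.05;0 0 0 0.005 0 0 0.05;0 0 0 0.005 0 0 0.05;0 0 0 0.005 0 0 0.05;0 0 0 0.005 0 0 0.05;0 0 0 0.005 0 0 0.05;0 0 0 0.005 0 0 0.05;0 0 0 0.005 0 0 0.05;0 0 0 0.005 0 0 0.05;0 0 0 0.004 0 0 0.05;0 0 0 0.003 0 0 0.05;0 0 0 0.003 0 0 0.05;0 0 0 0.003 0 0 0.05;0 0 0 0.003 0 0 0.05;0 0 0 0.002 0 0 0.05;0 0 0 0.002 0 0 0.05;0 0 0 0 0 0 0.05"

```text
time: 12.3
tool_pos: [488.9, 43.8, 69.7]
ee_rot: [-2.2, -2.243, -0.0]
ft_force: [0.1, 0.1, 0.4]
opening: 49.7
grasp_force: 0.0
```

>>> play_rows --steps "0 0 0 -0.005 0 0 0.05;0 0 0 -0.015 0 0 0.05;0 0 0 -0.02 0 0 0.05;0 0 0 -0.02 0 -0.02 0.05;0 0 0 -0.02 0 -0.02 0.05;0 0 0 -0.03 0 -0.02 0.05;0 0 0 -0.03 0 -0.02 0.05;0 0 0 -0.03 0 0 0.05;0 0 0 -0.03 0 0 0.05;0 0 0 -0.03 0 0 0.05;0 0 0 -0.03 0 0 0.05;0 0 0 0 0 0 0.05"

```text
time: 13.3
tool_pos: [493.3, -221.8, 149.9]
ee_rot: [2.203, 2.237, -0.002]
ft_force: [0.9, 0.3, -1.0]
opening: 50.3
grasp_force: 0.0
```

```bash
python3 - <<'E'
from rig import robot
import cv2
c=robot.camera("top"); a=c["pixels"][210:320,130:330,::-1]
cv2.imwrite("pics/t4.png",cv2.resize(a,None,fx=4,fy=4,interpolation=cv2.INTER_CUBIC))
E
```

```text
(no output)
```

View pics/t4.png

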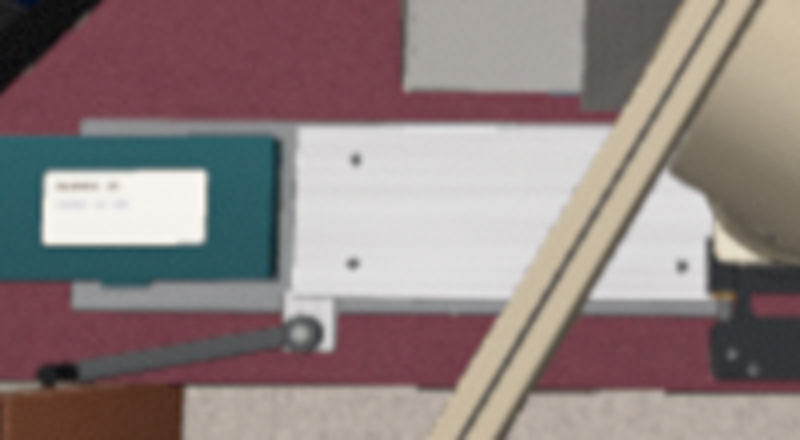

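The case sits beyond the deck. Its rear top edge is near crop column 273, with a visible clear strip before the deck edge at 297. I now fit its outline.

```bash
python3 - <<'E'
from rig import robot
from h import *
import cv2
c=robot.camera("top")
new=c["pixels"]; old=cv2.imread("pics/top0.png")[:,:,::-1]
def go(im,z,x0,x1):
    hsv=cv2.cvtColor(np.ascontiguousarray(im),cv2.COLOR_RGB2HSV)
    g=cv2.inRange(hsv,(80,90,40),(105,255,255)); g[:, :x0]=0; g[:,x1:]=0; g[:225]=0; g[300:]=0
    g=cv2.morphologyEx(g,cv2.MORPH_CLOSE,np.ones((25,25)))
    g=cv2.morphologyEx(g,cv2.MORPH_OPEN,np.ones((5,5)))
    ct=max(cv2.findContours(g,0,1)[0],key=cv2.contourArea)
    w=np.array([ray(c,p[0],z) for p in ct],np.float32); r=cv2.minAreaRect(w); print("rect",np.round(r[0],1),np.round(r[1],1),r[2], w.min(0),w.max(0))
    wh=(im.min(2)>190).astype(np.uint8); wh[:245]=0;wh[:, :x0+10]=0;wh[:,x1-10:]=0; wh[280:]=0
    wh&=(cv2.erode(g,np.ones((3,3)))>0)
    y,x=np.nonzero(wh); print("label",ray(c,(x.mean(),y.mean()),z).round(1),len(x))
go(old,94,215,310); go(new,92.5,100,203)
b=np.array([486.4,137.4]);print("pillar",b)
E
```

```text
rect [492.2 -95. ] [ 78.8 159.9] 0.8813807368278503 [ 452.61777 -175.23709] [532.3352   -15.389811]
label [493.1 -95.3] 703
rect [485.4 132.9] [ 81.1 165.9] 0.8815587759017944 [444.68665   49.452873] [527.16705 216.01712]
label [486.1 135.3] 707
pillar [486.4 137.4]
```

The case is within about 3 mm of the pillar centre along the push and about 1 mm across, and it is square to the stand. The bar is aside and the arm is clear, so I hand in.

```bash
python3 -c "
from rig import robot
print(robot.close_job())"
```

```text
the job is handed in; nothing more can be done
None
```

I swung the stop bar fully aside and pushed the case onto the pillar head. By the top camera it sits square and clear of the deck, about 3 mm short of centre along the push and 1 mm off across, and no bystander was approached. The job is handed in but no verdict was returned, and I did not measure the case's tilt directly.

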